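# Index a plaster casting a quarter turn with the hand wheel

## Robot

A 6-joint arm with a two-finger parallel gripper is mounted at the origin on the work surface. World frame = base frame: x ahead of the robot, y to its left, z up, the work surface at z = 0. Lengths are in m, angles in degrees, forces in N, time in s.
With the tool pointing down it reaches from about 0.4 to 0.825 m from the base axis. Payload 7 kg.
Tool frame: the origin (TCP) lies between the finger pads; the fingertips stand 19 mm ahead of it and the grasp point (between the pads) is the TCP (r.finger_overhang is the distance from the TCP to the fingertips, in m); z points along the fingers, y is the direction in which the jaws open and shut (so a half turn about z gives the same grasp; the last joint's range is limited). The gripper opens to 88 mm and grips with 3 to 60 N. Pads are 19 mm wide; open, the fingers measure 130 mm over their backs; the gripper's body (78 mm by 193 mm) begins 47 mm behind the grasp point.
Start: joints at [-47.263, 20.546, 0.682, 0, -70.136, -16.507], TCP at [0.298, -0.605, 0.246] pointing down, gripper open.
Joint ranges: [-176.03, 176.03], [-82.01, 121.73], [-58.28, 71.71], [-173.87, 95.51], [-174.79, -0.11], [-173.66, 173.66]. Speed limits (degrees/s): [136.94, 136.94, 172.46, 180, 180, 180].

## Interface

Orientations are given as [roll, pitch, yaw] about the fixed x, y, z axes, in that order (R = Rz(yaw) Ry(pitch) Rx(roll)).
In Python, from plant import r, optics gives the robot as it stands. The module is installed in compiled form; this text tells all that it offers.
- The arm moves only by the tool step_arm, never from a script. Its argument "increments" is a list of rows, each an object of numbers: "tx", "ty", "tz": the shift along the world's x, y, z in mm; "ax", "ay", "az": the turn, a rotation vector about the world's x, y, z in degrees; "claw": the gripper command: -1 is shut, 1 is fully open, values between are in proportion. In form: [{"tx": .., "ty": .., "tz": .., "ax": .., "ay": .., "az": .., "claw": ..}, ...]. A call has 1 to 12 rows; each row shifts and turns the commanded pose from where the row before left it; what a row does not reach is not made up. A row lasts 1/10 s, in which the tool goes at most 50 mm and 8.59 degrees, less where a joint would pass 70% of its speed; a pose out of reach is approached as far as the arm can. A call with a gripper value outside its range is refused whole. The fingers move at their own pace and stop on an object; "newtons" is the grip in N (left out, the last holds). Time passes only in rows, so rows that do not move let the fingers close. It gives the time, the measured TCP pose, the force and the opening at its end, in the units of the state.
- r.get_state(): the state, without advancing time (a new reading comes with each control period).
- optics.capture(name): name is "scene" or "top" or "wrist"; returns a dict with "image" (420x560x3 uint8, blue, green, red), "depth" (420x560 float32, m along the optical axis (not along the pixel's ray), 0 where there is no reading), "fx", "fy", "cx", "cy" (pixels), "distortion" ([k1, k2, p1, p2, k3] as OpenCV has them; the pictures are not rectified), "R" (3x3) and "t" (3): a world point X has camera coordinates R X + t. Camera axes: x right, y down, z forward; pixel columns grow to the right and rows downward; lengths in m; the calibration is good to about 2 mm. A picture is of the moment at which its call begins.
- r.close_job(): hands the job in, once; it reports no verdict.
The state is a dict: "time_s": time; "joints": joint angles; "qd": joint speeds; "joint_torque": joint torques, N m; "tcp_pos": TCP position; "eef_rot": TCP orientation; "contact_force": force on the tool from outside, world axes, zero at the start; "moment": the same for the moment, N m; "gripper_width": finger opening in m.
Only numpy, scipy, OpenCV 4.12 (cv2) and the standard library are available. Lean on these libraries where they do the work, as an engineer would, in place of code of your own. Each camera call takes 0.05 s, during which the arm holds its last target. There are 200 camera calls.

## Task

Turn the plaster casting to its next side: push the hand wheel round clockwise (seen from above) by its red upright handle through exactly one full turn, from the yellow pointer right round until the handle stands in line with the pointer again, not turning it backwards first and not running well past the mark. Push the handle with the fingertips or the outside of the fingers, without putting the fingers astride it to grip it. Leave the casting riding on its turntable without touching it, leave the other things on the bench where they are, and finish clear of everything.

Things in the scene. Friction and masses are not known exactly. Their poses are not given: they have to be found in the camera images.
- rig: Indexing rig bolted to the bench: grey base plate 250 x 460 x 20 mm, green housing and column carrying the hand wheel, and a turntable. Does not move during a run. Origin on the bench directly under the wheel axis; z up. From the wheel axis the pointer lies along the rig's own -x, the turntable axis 225 mm along its +y. Nothing on the rig within 105 mm of the wheel axis is higher than the wheel rim except its hub (4 mm higher) and the handle.
- wheel_center (a point): Centre of the hand wheel, on its upright axis, 100 mm above the bench (mid-height of the rim). The wheel lies flat: black rim of 75 mm mean radius, 16 mm thick (top 108 mm above the bench), hub top 112 mm above the bench, three spokes, the one under the handle yellow.
- handle (a point): Point on the axis of the red upright handle, 135 mm above the bench; moves round with the wheel. The handle is a pin of 24 mm diameter standing on the rim at the end of the yellow spoke, 75 mm from the wheel axis, from the rim top (108 mm above the bench) up to 165 mm. It does not spin on its own.
- pointer (a point): Tip region of the yellow pointer, fixed to the rig 92 mm from the wheel axis, 96 mm above the bench (its post ends at that height, so it stays below the rim top). At the start the handle stands in line with it, and must again at the end.
- handwheel (a joint): Angle of the hand wheel, rad: 0 at the start with the handle in line with the pointer, grows clockwise seen from above; 6.283 is one full turn. No stop there: it can run on to about 8.2 and back to about -1.2. Friction (about 0.2 N m, some 3 N at the handle) stops it at once where it is left.
- turntable (a joint): Angle of the turntable, rad, 0 at the start, grows clockwise; geared to the hand wheel at a quarter of its angle, so 1.571 after one turn.
- turntable_center (a point): Centre of the top face of the aluminium turntable (240 mm diameter), 62 mm above the bench, fixed to the rig.
- casting: White plaster basin casting upside down, loose on the turntable, 160 mm diameter at the foot, 75 mm high (top 137 mm above the bench), with a 30 mm wide lug sticking out 93 mm from its axis along its -x. Origin at the centre of its underside, z up.
- cup: Loose blue ceramic cup, 64 mm across, 70 mm high, standing on the rig's base plate between wheel and turntable (its top 90 mm above the bench, below the wheel rim). Origin at the centre of its underside.
- scraper: Loose scraper (spatula) 200 mm long lying on the bench near the wheel. Origin under its middle, handle along its -x.
- brush: Loose brush 190 mm long lying on the bench. Origin under its middle, handle along its -x.
- jar: Loose amber jar, 68 mm across, 85 mm high. Origin at the centre of its underside.
- mould_half: Loose plaster mould half, 100 x 80 x 45 mm with two 6 mm nibs on top. Origin at the centre of its underside.
- mallet: Loose rubber mallet 240 mm long lying on the bench. Origin under its middle, handle along its -x.
- master: Loose plaster pin master, 40 mm across with a 55 mm head, about 60 mm high. Origin at the centre of its underside.
There are look-alikes about, which are no part of the job. What is shaped like the casting but orange or purple is not meant.

How it is judged (in metres and radians):
On the way, in this order (a step that is already met when the one before it is completed fails the run):
1. the wheel has been pushed a quarter of the way round (value of joint handwheel above 1.57 rad).
2. the wheel has been pushed three quarters of the way round (value of joint handwheel above 4.71 rad).
At the end, for the whole second after the job is handed in: The hand wheel is at rest one turn on from its start, the handle in line with the pointer within 0.17 rad (10 degrees); the turntable a quarter turn on; the casting upright within 15 mm of the turntable's centre; the bystanders within 30 mm of where they stood (value of joint handwheel between 6.1132 and 6.4532 rad and value of joint turntable between 1.5108 and 1.6308 rad and velocity of joint handwheel between -0.05 and 0.05 rad/s and distance between casting and turntable_center below 0.015 m and angle between casting's own z axis and vertical below 0.08 rad and linear speed of casting below 0.02 m/s and distance of each of cup, scraper, brush, jar, mould_half, mallet, master from where it was at the start of the episode below 0.03 m); the robot touches nothing.
It fails at once if the wheel is turned backwards more than 0.35 rad from its start (value of joint handwheel below -0.35 rad).
It fails at once if the wheel runs more than 0.5 rad past the full turn (value of joint handwheel above 6.7832 rad).
It fails at once if the fingers stand astride the handle, as in a grip, instead of pushing it (horizontal distance between the grasp point and handle below 0.012 m and height (world z) of the grasp point below 0.17 m).
It fails at once if the robot touches the casting, or the casting is lifted or slides more than 20 mm from its place on the turntable (contact force between any of the fingers, the arm and casting above 1 N or distance between casting and turntable_center above 0.02 m).
It fails at once if a bystander is moved or lifted by more than 30 mm (distance of any of cup, scraper, brush, jar, mould_half, mallet, master from where it was at the start of the episode above 0.03 m).
It also fails if it takes over 54 s, if anything falls off the work surface, if the arm or the gripper's body presses on something with over 40 N, if the wrist force passes 120 N, or if a joint passes its speed limit or range.

## Working session

There is one attempt and no reset: what is moved stays moved. The work goes in short steps, Python scripts to look and compute and a tool call to move; the robot and the scene stay as the last step left them, time stands still between calls to the robot, and variables do not carry over. Pictures are saved under pics/ and viewed, about 8 in all and at most 12, crops included, and the job is handed in when it is done.

Besides the shell and the picture viewer there is one more tool, called after "Request:" in YAML: its name, and indented under it one key for each argument. step_arm: Moves the arm, as the interface text tells. Its arguments: {"type":"object","properties":{"increments":{"type":"array","items":{"type":"object","properties":{"tx":{"type":"number"},"ty":{"type":"number"},"tz":{"type":"number"},"ax":{"type":"number"},"ay":{"type":"number"},"az":{"type":"number"},"claw":{"type":"number"}}}},"newtons":{"type":"number"}},"required":["increments"]}

```bash
mkdir -p pics; python3 - <<'E'
from plant import r, optics
import cv2,pickle,numpy as np
d={}
for n in("scene","top"):
    c=optics.capture(n); d[n]=c; cv2.imwrite(f"pics/{n}0.png",c["image"])
    print(n,c["fx"],c["cx"],c["distortion"],(-c["R"].T@c["t"]).round(3))
pickle.dump(d,open("d.pkl","wb")); s=r.get_state(); print(s["time_s"],s["tcp_pos"],s["eef_rot"],s["contact_force"])
E
```

```text
scene 473.51554106890944 287.0925634832361 [-0.03960189  0.          0.          0.          0.        ] [ 1.47  -0.38   0.805]
top 537.72915322624 280.8328682299775 [-0.15552643  0.          0.          0.          0.        ] [ 0.327 -0.006  1.689]
0.1 [ 0.29812274 -0.60515271  0.24471599] [ 1.79914983e+02 -8.38595764e-03 -1.53776523e+02] [-0.43167401  0.44737421 -0.29264106]
```

View pics/top0.png

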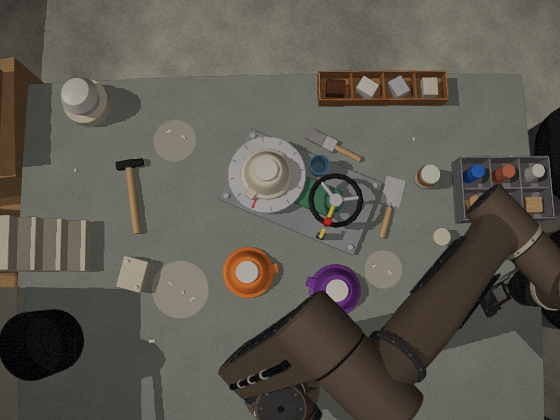

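View pics/scene0.png

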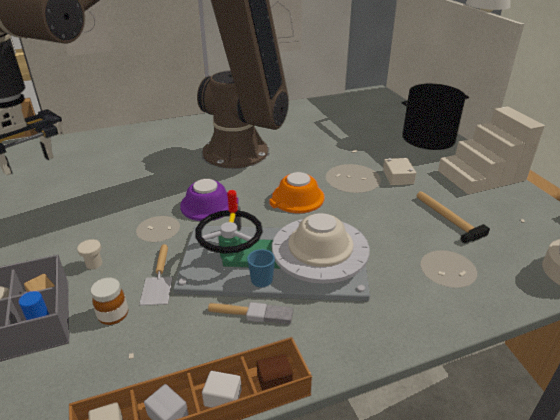

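The top view shows the wheel at about (336,200), the red handle at (328,222) over the yellow pointer, the turntable at (267,174), and a purple bowl at (335,290) near the pointer. Next I measure these positions.

```bash
cat > h.py <<'E'
import numpy as np,cv2
def ray(c,px,z):
    K=np.array([[c["fx"],0,c["cx"]],[0,c["fy"],c["cy"]],[0,0,1]])
    u=cv2.undistortPoints(np.array(px,float).reshape(-1,1,2),K,np.array(c["distortion"]))[:,0]
    d=np.c_[u,np.ones(len(u))]@c["R"]; o=-c["R"].T@c["t"]
    return o+d*((z-o[2])/d[:,2])[:,None]
def circ(P):
    A=np.c_[2*P[:,:2],np.ones(len(P))]; s=np.linalg.lstsq(A,(P[:,:2]**2).sum(1),rcond=None)[0]
    return s[:2],np.sqrt(s[2]+s[:2]@s[:2])
def red(im):
    h=cv2.cvtColor(im,cv2.COLOR_BGR2HSV)
    return ((h[...,0]<6)|(h[...,0]>174))&(h[...,1]>170)&(h[...,2]>70)
E
python3 - <<'E'
import pickle; from h import *
d=pickle.load(open("d.pkl","rb")); c=d["top"]; im=c["image"]
m=(im.max(2)<45); m[:165]=0;m[235:]=0;m[:,:300]=0;m[:,370:]=0
n,l,st,ce=cv2.connectedComponentsWithStats(m.astype(np.uint8)); k=1+st[1:,4].argmax()
cn=max(cv2.findContours((l==k).astype(np.uint8),0,cv2.CHAIN_APPROX_NONE)[0],key=len)[:,0]
C,R=circ(ray(c,cn,0.100)); print("wheel",C,R,st[k])
h=red(im); ys,xs=np.nonzero(h); k=(abs(xs-328)<20)&(abs(ys-222)<15); P=ray(c,np.c_[xs,ys][k],.15); print("handle top view",P.mean(0),k.sum(),P.min(0),P.max(0))
s=d["scene"]; ys,xs=np.nonzero(red(s["image"])); k=(abs(xs-232)<20)&(abs(ys-200)<25); print(k.sum(),xs[k].mean(),ys[k].min(),ys[k].max()); print(ray(s,[[xs[k].mean(),ys[k].mean()]],.138))
hs=cv2.cvtColor(im,cv2.COLOR_BGR2HSV); y=(abs(hs[...,0].astype(int)-27)<5)&(hs[...,1]>150)&(hs[...,2]>120)
ys,xs=np.nonzero(y); k=(abs(xs-328)<25)&(abs(ys-222)<25); print(ray(c,np.c_[xs,ys][k],.1).round(3)[::3])
# purple bowl height from depth
pm=(abs(hs[...,0].astype(int)-140)<15)&(hs[...,1]>100); ys,xs=np.nonzero(pm); print("purple",ray(c,np.c_[xs,ys],.04).min(0),ray(c,np.c_[xs,ys],.04).max(0))
# sample disc tops
print("casting top",ray(c,[[267,169]],.137),"tt",ray(c,[[267,174]],.062))
E
```

```text
wheel [ 0.56620664 -0.17638977] 0.07475572939348504 [309 173  54  55 669]
handle top view [ 0.49599273 -0.14480018  0.15      ] 58 [ 0.48572746 -0.15625576  0.15      ] [ 0.50621543 -0.13285835  0.15      ]
167 231.9760479041916 190 212
[[ 0.50130403 -0.14589926  0.138     ]]
[[ 0.548 -0.163  0.1  ]
 [ 0.545 -0.165  0.1  ]
 [ 0.542 -0.162  0.1  ]
 [ 0.539 -0.159  0.1  ]
 [ 0.539 -0.168  0.1  ]
 [ 0.536 -0.165  0.1  ]
 [ 0.533 -0.162  0.1  ]
 [ 0.53  -0.162  0.1  ]
 [ 0.527 -0.156  0.1  ]
 [ 0.524 -0.156  0.1  ]
 [ 0.521 -0.153  0.1  ]
 [ 0.518 -0.153  0.1  ]
 [ 0.479 -0.136  0.1  ]
 [ 0.476 -0.136  0.1  ]
 [ 0.473 -0.136  0.1  ]
 [ 0.47  -0.136  0.1  ]
 [ 0.467 -0.133  0.1  ]
 [ 0.465 -0.13   0.1  ]
 [ 0.462 -0.124  0.1  ]
 [ 0.462 -0.133  0.1  ]
 [ 0.459 -0.13   0.1  ]
 [ 0.456 -0.127  0.1  ]]
purple [-0.07867319 -0.94906101  0.04      ] [0.86560951 0.88775457 0.04      ]
casting top [[0.65662371 0.02596316 0.137     ]] tt [[0.65679796 0.02779104 0.062     ]]
```

The wheel centre is (0.566,-0.176) and the handle's start bearing is 155.5°. The rig yaw agrees with the turntable position. I'll use closed fingers at a fixed orientation, trailing the handle on the 75 mm circle.

Request:
step_arm:
  increments:
    - {"tx":16,"ty":34,"az":3.3,"claw":-1}
    - {"tx":16,"ty":34,"az":3.3,"claw":-1}
    - {"tx":16,"ty":34,"az":3.3,"claw":-1}
    - {"tx":16,"ty":34,"az":3.3,"claw":-1}
    - {"tx":16,"ty":34,"az":3.3,"claw":-1}
    - {"tx":16,"ty":34,"az":3.3,"claw":-1}
    - {"tx":16,"ty":34,"az":3.3,"claw":-1}
    - {"tx":16,"ty":34,"az":3.3,"claw":-1}
    - {"tx":16,"ty":34,"az":3.3,"claw":-1}
    - {"tx":16,"ty":34,"az":3.3,"claw":-1}
    - {"tx":16,"ty":34,"az":3.3,"claw":-1}
    - {"claw":-1}
  newtons: 30

```text
$.increments[0]: bad value
```

Request:
step_arm:
  increments:
    - {"tx":16,"ty":34,"tz":0,"ax":0,"ay":0,"az":3.3,"claw":-1}
  newtons: 30

```text
time_s: 0.2
tcp_pos: [0.313, -0.5731, 0.244]
eef_rot: [179.9, -0.1, -150.6]
contact_force: [0.7, 0.4, -0.6]
gripper_width: 0.0839
```

All seven keys are needed in each row.

Request:
step_arm:
  increments:
    - {"tx":16,"ty":34,"tz":0,"ax":0,"ay":0,"az":3.3,"claw":-1}
    - {"tx":16,"ty":34,"tz":0,"ax":0,"ay":0,"az":3.3,"claw":-1}
    - {"tx":16,"ty":34,"tz":0,"ax":0,"ay":0,"az":3.3,"claw":-1}
    - {"tx":16,"ty":34,"tz":0,"ax":0,"ay":0,"az":3.3,"claw":-1}
    - {"tx":16,"ty":34,"tz":0,"ax":0,"ay":0,"az":3.3,"claw":-1}
    - {"tx":16,"ty":34,"tz":0,"ax":0,"ay":0,"az":3.3,"claw":-1}
    - {"tx":16,"ty":34,"tz":0,"ax":0,"ay":0,"az":3.3,"claw":-1}
    - {"tx":16,"ty":34,"tz":0,"ax":0,"ay":0,"az":3.3,"claw":-1}
    - {"tx":16,"ty":34,"tz":0,"ax":0,"ay":0,"az":3.3,"claw":-1}
    - {"tx":16,"ty":34,"tz":0,"ax":0,"ay":0,"az":3.3,"claw":-1}
    - {"tx":16,"ty":34,"tz":0,"ax":0,"ay":0,"az":3.3,"claw":-1}
    - {"tx":3,"ty":3,"tz":0,"ax":0,"ay":0,"az":0,"claw":-1}

```text
time_s: 1.4
tcp_pos: [0.4945, -0.1915, 0.2454]
eef_rot: [180.0, 0.0, -113.9]
contact_force: [-1.0, -0.3, 0.9]
gripper_width: 0.0004
```

```bash
python3 - <<'E'
from plant import r, optics
import cv2; from h import *
C=np.array([.5662,-.1764])
a=optics.capture("wrist"); cv2.imwrite("pics/w1.png",a["image"]); s=r.get_state(); print(s["tcp_pos"],s["eef_rot"],s["gripper_width"],s["joints"])
# circle waypoints as tool angle from 193.5 down, 12deg per row
for z in (.165,):
    ys,xs=np.nonzero(red(a["image"])); print(len(xs), ray(a,np.c_[xs,ys],z).mean(0), xs.mean(),ys.mean())
E
```

```text
[ 0.49429673 -0.1924759   0.24532559] [ 1.79986115e+02  6.56770516e-03 -1.13989307e+02] 0.00039026196304023093 [-8.67691570e-02  6.92330808e+00 -1.74892649e+01 -1.27711389e-02
 -6.55974603e+01 -2.38972595e+01]
7 [ 0.49208874 -0.17738605  0.165     ] 287.14285714285717 245.71428571428572
```

View pics/w1.png

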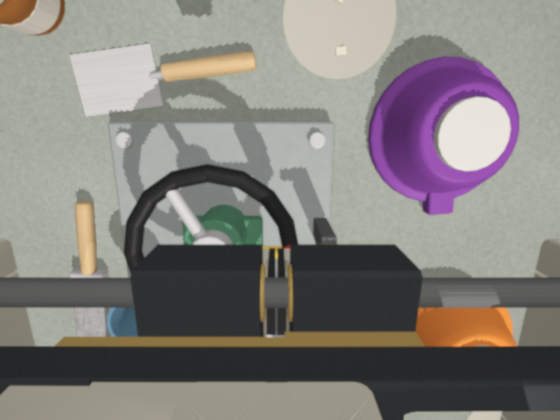

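The wrist view shows the wheel (hub at 210,240) with the spokes and rim, and the closed fingers at (276,300). The handle is hidden behind the gripper. I descend behind the handle, then check it in the scene view.

Request:
step_arm:
  increments:
    - {"tx":0,"ty":-1,"tz":-25,"ax":0,"ay":0,"az":0,"claw":-1}
    - {"tx":0,"ty":0,"tz":-25,"ax":0,"ay":0,"az":0,"claw":-1}
    - {"tx":0,"ty":0,"tz":-25,"ax":0,"ay":0,"az":0,"claw":-1}
    - {"tx":0,"ty":0,"tz":-25,"ax":0,"ay":0,"az":0,"claw":-1}
    - {"tx":0,"ty":0,"tz":0,"ax":0,"ay":0,"az":0,"claw":-1}

```text
time_s: 1.95
tcp_pos: [0.4905, -0.1959, 0.1423]
eef_rot: [179.6, -0.1, -114.3]
contact_force: [-1.1, 0.4, 0.9]
gripper_width: 0.0004
```

```bash
python3 - <<'E'
from plant import r, optics
import cv2; from h import *
a=optics.capture("scene"); im=a["image"][130:310,100:400]; cv2.imwrite("pics/s2.png",cv2.resize(im,None,fx=2.5,fy=2.5)); s=r.get_state(); print(s["tcp_pos"],s["contact_force"])
C=np.array([566.2,-176.4]); p=s["tcp_pos"][:2]*1000
t=193.5-10*np.arange(0,36)
W=C+75*np.c_[np.cos(np.radians(t)),np.sin(np.radians(t))]; prev=p
for i,w in enumerate(W): d=np.round(w-prev,1); prev=prev+d; print(t[i],d)
E
```

```text
[ 0.49187783 -0.1961031   0.14438213] [-0.0185401  -0.61038767  0.20164517]
193.5 [1.4 2.2]
183.5 [-1.9 12.9]
173.5 [ 0.3 13.1]
163.5 [ 2.6 12.8]
153.5 [ 4.8 12.2]
143.5 [ 6.8 11.1]
133.5 [8.7 9.8]
123.5 [10.2  8.1]
113.5 [11.5  6.3]
103.5 [12.4  4.1]
93.5 [12.9  2. ]
83.5 [13.1 -0.4]
73.5 [12.8 -2.6]
63.5 [12.2 -4.8]
53.5 [11.1 -6.8]
43.5 [ 9.8 -8.7]
33.5 [  8.2 -10.2]
23.5 [  6.2 -11.5]
13.5 [  4.1 -12.4]
3.5 [  2.  -12.9]
-6.5 [ -0.4 -13.1]
-16.5 [ -2.6 -12.8]
-26.5 [ -4.8 -12.2]
-36.5 [ -6.8 -11.1]
-46.5 [-8.7 -9.8]
-56.5 [-10.2  -8.1]
-66.5 [-11.5  -6.3]
-76.5 [-12.4  -4.1]
-86.5 [-12.9  -2. ]
-96.5 [-13.1   0.4]
-106.5 [-12.8   2.6]
-116.5 [-12.1   4.8]
-126.5 [-11.2   6.8]
-136.5 [-9.8  8.7]
-146.5 [-8.1 10.2]
-156.5 [-6.3 11.5]
```

View pics/s2.png

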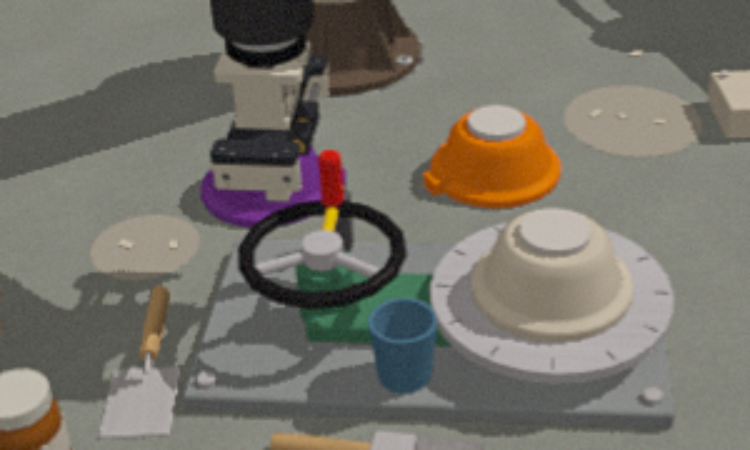

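The scene crop shows the finger block at (255,180), to the left of and clear of the red handle at (330,180), so it sits behind the handle for a clockwise push. I start pushing.

Request:
step_arm:
  increments:
    - {"tx":-0.5,"ty":15,"tz":0,"ax":0,"ay":0,"az":0,"claw":-1}
    - {"tx":0.3,"ty":13,"tz":0,"ax":0,"ay":0,"az":0,"claw":-1}
    - {"tx":2.6,"ty":12.8,"tz":0,"ax":0,"ay":0,"az":0,"claw":-1}
    - {"tx":4.8,"ty":12.2,"tz":0,"ax":0,"ay":0,"az":0,"claw":-1}
    - {"tx":6.8,"ty":11.1,"tz":0,"ax":0,"ay":0,"az":0,"claw":-1}

```text
time_s: 2.5
tcp_pos: [0.5086, -0.1312, 0.147]
eef_rot: [-179.8, -0.0, -114.1]
contact_force: [2.4, -9.1, 0.0]
gripper_width: 0.0002
```

```bash
cat > look.py <<'E'
from plant import r, optics
import cv2,sys; from h import *
C=np.array([.5662,-.1764]); s=r.get_state(); p=s["tcp_pos"]; v=p[:2]-C
print(p.round(4),s["contact_force"].round(1),"tool ang",np.degrees(np.arctan2(v[1],v[0])),"rad",np.hypot(*v))
a=optics.capture("scene"); im=a["image"]; cv2.imwrite(f"pics/{sys.argv[1]}.png",cv2.resize(im[130:310,100:400],None,fx=2.5,fy=2.5))
m=red(im); m[:130]=0; m[310:]=0; m[:,:150]=0; m[:,300:]=0
n,l,st,ce=cv2.connectedComponentsWithStats(m.astype(np.uint8))
for k in range(1,n):
    if st[k,4]<10: continue
    b=[st[k,0]+st[k,2]/2-.5,st[k,1]+5.0]  # near the top (axis) end
    q=ray(a,[b],.157)[0]; w=q[:2]-C
    print("red",st[k],q.round(3),"bearing",np.degrees(np.arctan2(w[1],w[0])),"r",np.hypot(*w))
E
python3 look.py s3
```

```text
[ 0.5086 -0.1312  0.147 ] [ 2.4 -9.1  0. ] tool ang 141.85656804480476 rad 0.07325042441103398
red [243 195   8  21 103] [ 0.538 -0.118  0.157] bearing 116.126352118058 r 0.064855951802088
```

The handle has moved as expected, clockwise and just ahead of the tool. I continue.

Request:
step_arm:
  increments:
    - {"tx":8.3,"ty":9.6,"tz":0,"ax":0,"ay":0,"az":0,"claw":-1}
    - {"tx":10.2,"ty":8.1,"tz":0,"ax":0,"ay":0,"az":0,"claw":-1}
    - {"tx":11.5,"ty":6.3,"tz":0,"ax":0,"ay":0,"az":0,"claw":-1}
    - {"tx":12.4,"ty":4.1,"tz":0,"ax":0,"ay":0,"az":0,"claw":-1}
    - {"tx":12.9,"ty":2,"tz":0,"ax":0,"ay":0,"az":0,"claw":-1}
    - {"tx":13.1,"ty":-0.4,"tz":0,"ax":0,"ay":0,"az":0,"claw":-1}
    - {"tx":12.8,"ty":-2.6,"tz":0,"ax":0,"ay":0,"az":0,"claw":-1}
    - {"tx":12.2,"ty":-4.8,"tz":0,"ax":0,"ay":0,"az":0,"claw":-1}
    - {"tx":11.1,"ty":-6.8,"tz":0,"ax":0,"ay":0,"az":0,"claw":-1}
    - {"tx":9.8,"ty":-8.7,"tz":0,"ax":0,"ay":0,"az":0,"claw":-1}

```text
time_s: 3.55
tcp_pos: [0.6217, -0.1247, 0.1449]
eef_rot: [179.9, -0.0, -114.2]
contact_force: [-5.2, 2.6, 0.6]
gripper_width: 0.0004
```

```bash
python3 look.py s4
```

```text
[ 0.6217 -0.1247  0.1449] [-5.2  2.6  0.6] tool ang 42.96602751206984 rad 0.07587452890844042
red [242 231  11  18 147] [ 0.674 -0.16   0.157] bearing 8.797236520892898 r 0.10938602439268676
```

View pics/s4.png

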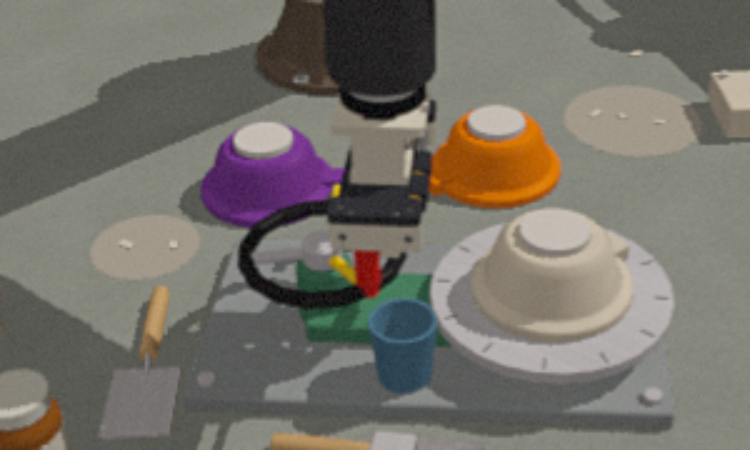

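The handle (370,272) stands directly ahead of the fingers, and its top is hidden, which explains the odd bearing. The casting is riding along on the turntable. I continue.

Request:
step_arm:
  increments:
    - {"tx":8.2,"ty":-10.2,"tz":0,"ax":0,"ay":0,"az":0,"claw":-1}
    - {"tx":6.2,"ty":-11.5,"tz":0,"ax":0,"ay":0,"az":0,"claw":-1}
    - {"tx":4.1,"ty":-12.4,"tz":0,"ax":0,"ay":0,"az":0,"claw":-1}
    - {"tx":2,"ty":-12.9,"tz":0,"ax":0,"ay":0,"az":0,"claw":-1}
    - {"tx":-0.4,"ty":-13.1,"tz":0,"ax":0,"ay":0,"az":0,"claw":-1}
    - {"tx":-2.6,"ty":-12.8,"tz":0,"ax":0,"ay":0,"az":0,"claw":-1}
    - {"tx":-4.8,"ty":-12.2,"tz":0,"ax":0,"ay":0,"az":0,"claw":-1}
    - {"tx":-6.8,"ty":-11.1,"tz":0,"ax":0,"ay":0,"az":0,"claw":-1}
    - {"tx":-8.7,"ty":-9.8,"tz":0,"ax":0,"ay":0,"az":0,"claw":-1}

```text
time_s: 4.5
tcp_pos: [0.6175, -0.2304, 0.145]
eef_rot: [179.9, 0.1, -114.2]
contact_force: [-2.9, 15.4, 2.2]
gripper_width: 0.0005
```

```bash
python3 look.py s5
```

```text
[ 0.6175 -0.2304  0.145 ] [-2.9 15.4  2.2] tool ang -46.502009075279915 rad 0.07449474192477275
red [199 241   8   6  30] [ 0.673 -0.259  0.157] bearing -37.714072119813856 r 0.1355857056013508
```

View pics/s5.png

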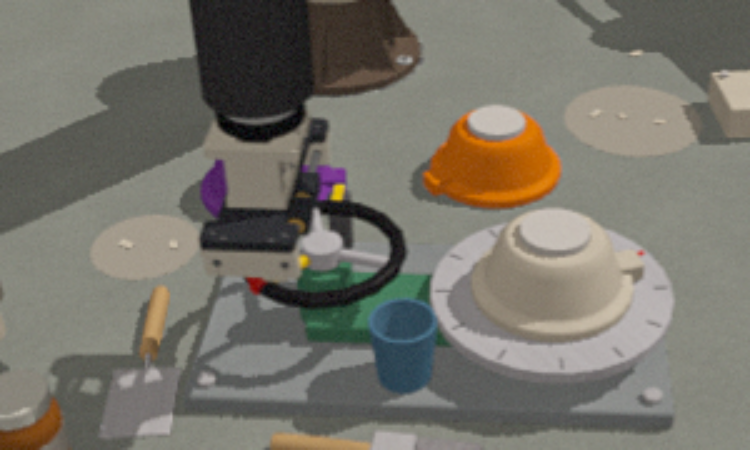

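The handle's foot (255,285) is beyond the gripper and the yellow spoke points left, at about -75°, so it is still being pushed. I continue towards the end and stop short of it.

Request:
step_arm:
  increments:
    - {"tx":-10.2,"ty":-8.1,"tz":0,"ax":0,"ay":0,"az":0,"claw":-1}
    - {"tx":-11.5,"ty":-6.3,"tz":0,"ax":0,"ay":0,"az":0,"claw":-1}
    - {"tx":-12.4,"ty":-4.1,"tz":0,"ax":0,"ay":0,"az":0,"claw":-1}
    - {"tx":-12.9,"ty":-2,"tz":0,"ax":0,"ay":0,"az":0,"claw":-1}
    - {"tx":-13.1,"ty":0.4,"tz":0,"ax":0,"ay":0,"az":0,"claw":-1}
    - {"tx":-12.8,"ty":2.6,"tz":0,"ax":0,"ay":0,"az":0,"claw":-1}
    - {"tx":-12.1,"ty":4.8,"tz":0,"ax":0,"ay":0,"az":0,"claw":-1}
    - {"tx":-11.2,"ty":6.8,"tz":0,"ax":0,"ay":0,"az":0,"claw":-1}
    - {"tx":-9.8,"ty":8.7,"tz":0,"ax":0,"ay":0,"az":0,"claw":-1}
    - {"tx":-8.1,"ty":10.2,"tz":0,"ax":0,"ay":0,"az":0,"claw":-1}
    - {"tx":-6.3,"ty":11.5,"tz":0,"ax":0,"ay":0,"az":0,"claw":-1}

```text
time_s: 5.65
tcp_pos: [0.4964, -0.2058, 0.1454]
eef_rot: [179.9, -0.1, -114.2]
contact_force: [1.3, -2.4, 0.4]
gripper_width: 0.0003
```

```bash
python3 look.py s6
```

```text
[ 0.4964 -0.2058  0.1454] [ 1.3 -2.4  0.4] tool ang -157.11175563458593 rad 0.07571298932372857
red [215 192   9  23 135] [ 0.501 -0.178  0.157] bearing -178.75906731361673 r 0.06550720773168839
```

View pics/s6.png

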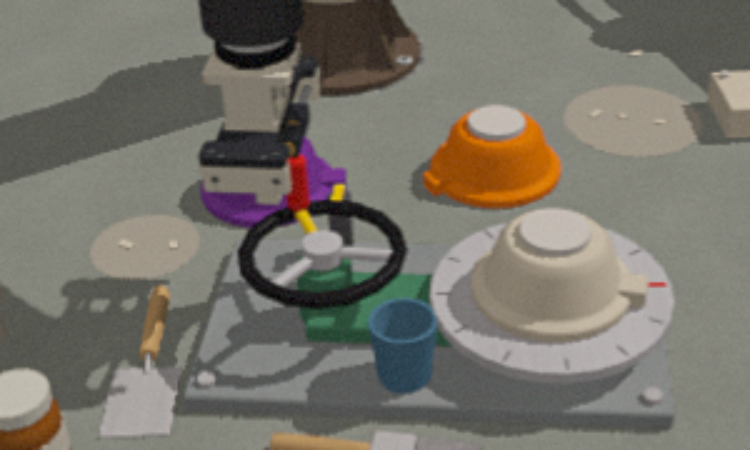

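The handle (298,182) is about 25° short of the pointer (338,195), and the spoke shows the same. I finish slowly, comparing with its start appearance in the scene view.

Request:
step_arm:
  increments:
    - {"tx":-2.4,"ty":8,"tz":0,"ax":0,"ay":0,"az":0,"claw":-1}
    - {"tx":-1.7,"ty":8.4,"tz":0,"ax":0,"ay":0,"az":0,"claw":-1}
    - {"tx":-0.8,"ty":8.4,"tz":0,"ax":0,"ay":0,"az":0,"claw":-1}
    - {"tx":-0.2,"ty":8.5,"tz":0,"ax":0,"ay":0,"az":0,"claw":-1}
    - {"tx":0,"ty":0,"tz":0,"ax":0,"ay":0,"az":0,"claw":-1}

```text
time_s: 6.2
tcp_pos: [0.4933, -0.1716, 0.1454]
eef_rot: [180.0, 0.0, -114.1]
contact_force: [-0.1, 0.4, -0.3]
gripper_width: 0.0009
```

```bash
python3 look.py s7; python3 - <<'E'
import pickle; from h import *
a=pickle.load(open("d.pkl","rb"))["scene"]; m=red(a["image"]); m[:130]=0; m[310:]=0; m[:,:150]=0; m[:,300:]=0
n,l,st,ce=cv2.connectedComponentsWithStats(m.astype(np.uint8)); C=[.5662,-.1764]
for s in st[1:]:
    q=ray(a,[[s[0]+s[2]/2-.5,s[1]+5]],.157)[0]; w=q[:2]-C; print("start",s,q,np.degrees(np.arctan2(w[1],w[0])))
E
```

```text
[ 0.4933 -0.1716  0.1454] [-0.1  0.4 -0.3] tool ang 176.1957010668221 rad 0.07306997977943279
red [228 189   9  24 125] [ 0.499 -0.144  0.157] bearing 154.25173461728747 r 0.07456076239700318
start [228 190  10  23 167] [ 0.50388044 -0.14409695  0.157     ] 152.60024760782406
```

The handle's scene pixels now match the start (column 228, row 189 against 228, 190). I back off, rise and move clear.

Request:
step_arm:
  increments:
    - {"tx":-2,"ty":-10,"tz":0,"ax":0,"ay":0,"az":0,"claw":-1}
    - {"tx":0,"ty":-6,"tz":0,"ax":0,"ay":0,"az":0,"claw":-1}
    - {"tx":0,"ty":0,"tz":30,"ax":0,"ay":0,"az":0,"claw":-1}
    - {"tx":0,"ty":0,"tz":35,"ax":0,"ay":0,"az":0,"claw":-1}
    - {"tx":0,"ty":0,"tz":35,"ax":0,"ay":0,"az":0,"claw":-1}
    - {"tx":-10,"ty":-35,"tz":0,"ax":0,"ay":0,"az":0,"claw":-1}
    - {"tx":-10,"ty":-35,"tz":0,"ax":0,"ay":0,"az":0,"claw":-1}
    - {"tx":-10,"ty":-35,"tz":0,"ax":0,"ay":0,"az":0,"claw":-1}
    - {"tx":-10,"ty":-35,"tz":0,"ax":0,"ay":0,"az":0,"claw":-1}
    - {"tx":-10,"ty":-35,"tz":0,"ax":0,"ay":0,"az":0,"claw":-1}
    - {"tx":-10,"ty":-35,"tz":0,"ax":0,"ay":0,"az":0,"claw":-1}
    - {"tx":0,"ty":0,"tz":0,"ax":0,"ay":0,"az":0,"claw":-1}

```text
time_s: 7.45
tcp_pos: [0.4295, -0.4026, 0.2448]
eef_rot: [179.9, -0.0, -114.4]
contact_force: [0.0, 0.6, -0.6]
gripper_width: 0.0001
```

```bash
python3 look.py s8; python3 - <<'E'
import pickle; from h import *
from plant import optics
d=pickle.load(open("d.pkl","rb"))["top"]; c=optics.capture("top"); cv2.imwrite("pics/t8.png",c["image"])
C=np.array([.5662,-.1764])
for a in(d,c):
    ys,xs=np.nonzero(red(a["image"])); k=(abs(xs-328)<20)&(abs(ys-222)<15); q=ray(a,np.c_[xs,ys][k],.15).mean(0)[:2]-C; print(k.sum(),q,np.degrees(np.arctan2(q[1],q[0])))
E
```

```text
[ 0.4295 -0.4026  0.2448] [ 0.   0.6 -0.6] tool ang -121.15348898566015 rad 0.26432749934891026
red [227 190  10  23 170] [ 0.503 -0.146  0.157] bearing 154.62726420649162 r 0.06995236675514915
58 [-0.07020727  0.03159982] 155.7678123636408
62 [-0.07097939  0.03052099] 156.73239429099536
```

View pics/t8.png

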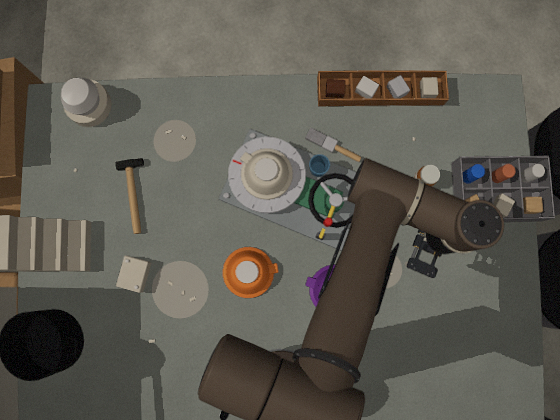

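The top view shows the handle at (328,222) back on the pointer, about 1° short of its start reading. The turntable's red mark has moved a quarter turn to (237,161), the casting is centred, and the arm is clear. I hand the job in.

```bash
python3 -c "
from plant import r
print(r.get_state()['contact_force']); print(r.close_job())"
```

```text
[ 1.56223543  0.89750154 -0.01832073]
the job is handed in; nothing more can be done
None
```

I pushed the hand wheel clockwise through one full turn, using closed fingers that trailed the red handle. I then backed off, raised the tool and handed the job in at about 7.5 s.

- **Handle:** it reads within 1–2° of its start bearing. The top view gives 156.7° against 155.8° at the start, about 1° short. The scene view gives 154.6° against 152.6°, about 2° short.
- **Turntable and casting:** the turntable's red mark has moved round a quarter turn, and the casting looks upright and centred.
- **Bystanders:** I saw no displacement, but only by eye; I did not measure them. In the last top view the arm covered most of the flat scraper and the jar beside it. Both were still in place in the view taken shortly before the end.
- **Contact:** the tool stands well clear of everything. The last force reading was about 1.8 N, which I take to be sensor noise, since similar readings of about 1 N came up in free air.
- **Misleading reading:** midway through, two handle bearings from the scene camera were wrong because the gripper hid the handle. I checked those by eye instead.

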